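# Sort the cutters and price cards into their holders

### The job

Tidy the mixed things in front of the till: lay both cookie cutters flat in the two-bay cutter tray, the flower-shaped one in the large bay and the round one in the small bay, and stand the two price cards upright in the card rack, one fully down in each slot, either card in either slot and either way round. Leave the egg timer and the counter bell where they are.

Things in the scene. Friction and masses are not known exactly. Their poses are not given: they have to be found in the camera images.
- round_cutter: Round tin cookie cutter, an open ring lying flat: 57 mm outer diameter, 30 mm tall, about 40 g. It can be gripped across its outside. Origin: centre of its underside; z up; any yaw.
- flower_cutter: Flower-shaped tin cookie cutter with six petals, an open ring lying flat: 30 mm tall, about 40 g. 66 mm across from valley to valley along its x axis (and at 60 and 120 degrees to x), 74 mm from petal to petal along its y axis. It can be gripped across its outside, best along x or one of the 60 degree directions. Origin: centre of its underside; z up; any yaw.
- card_a: Small price card: a thin upright dark slate (4 mm thick, 64 mm wide) standing in a low light-oak foot 22 x 68 x 13 mm; 52 mm tall over all, about 35 g. Take it by the foot, across its 22 mm. Origin: centre of the foot's underside; x across the 22 mm, y along the 68 mm, z up. It starts upright with y within 0.4 rad of world y. Its twin is card_b; the two are interchangeable.
- card_b: Small price card: a thin upright dark slate (4 mm thick, 64 mm wide) standing in a low light-oak foot 22 x 68 x 13 mm; 52 mm tall over all, about 35 g. Take it by the foot, across its 22 mm. Origin: centre of the foot's underside; x across the 22 mm, y along the 68 mm, z up. It starts upright with y within 0.4 rad of world y. Its twin is card_a; the two are interchangeable.
- cutter_tray: Fixed light-wood tray with two open bays, 102 mm (x) x 179 mm (y), walls 4 mm thick and 14 mm tall; the grey-lined floor is 5 mm above the underside. Origin: centre of the underside, z up. The large bay, 94 x 94 mm inside, is centred at y = +38.5 mm; the small bay, 94 mm (x) x 73 mm (y) inside, at y = -49 mm; both at x = 0. Yaw within 0.15 rad of the world axes.
- card_rack: Fixed brown wooden block 62 mm (x) x 200 mm (y) x 12 mm with two rectangular recesses side by side along y, each 38 mm (x) x 84 mm (y) and 5 mm deep (floor 7 mm above the underside), centred at x = 0, y = -48 mm and y = +48 mm. A card's foot goes in with its length along y. Origin: centre of the underside, z up. Yaw within 0.15 rad of the world axes.
- egg_timer: Bystander, loose: red-topped round kitchen timer, 63 mm diameter, 52 mm tall. Origin: centre of the underside.
- counter_bell: Bystander, loose: chrome counter bell on a black base, 82 mm diameter, 58 mm tall. Origin: centre of the underside. Right behind it stands the fixed cash register, 0.3 m tall; it fills the counter from about x = 0.58 m outwards and to the left of y = -0.05 m, so swing the arm round in front of it, not over it.

How it is judged (in metres and radians):
At the end, for the whole second after the job is handed in: Round cutter flat in the small bay (within 24 mm of its centre across, 14 mm along the tray), flower cutter flat in the large bay (18 mm), one card upright in each slot (12 mm, 0.3 rad); each on its holder's floor within 3 mm, tilted under 0.1 rad, at rest (x of round_cutter in the frame of cutter_tray between -0.024 and 0.024 m and y of round_cutter in the frame of cutter_tray between -0.063 and -0.035 m and z of round_cutter in the frame of cutter_tray between 0.002 and 0.008 m and angle between each of round_cutter, flower_cutter's own z axis and vertical below 0.1 rad and x of flower_cutter in the frame of cutter_tray between -0.018 and 0.018 m and y of flower_cutter in the frame of cutter_tray between 0.0205 and 0.0565 m and z of flower_cutter in the frame of cutter_tray between 0.002 and 0.008 m and ((x of card_a in the frame of card_rack between -0.012 and 0.012 m and y of card_a in the frame of card_rack between -0.06 and -0.036 m and z of card_a in the frame of card_rack between 0.004 and 0.01 m and angle between each of card_a, card_b's own z axis and vertical below 0.1 rad and x of card_b in the frame of card_rack between -0.012 and 0.012 m and y of card_b in the frame of card_rack between 0.036 and 0.06 m and z of card_b in the frame of card_rack between 0.004 and 0.01 m) or (x of card_b in the frame of card_rack between -0.012 and 0.012 m and y of card_b in the frame of card_rack between -0.06 and -0.036 m and z of card_b in the frame of card_rack between 0.004 and 0.01 m and angle between each of card_b, card_a's own z axis and vertical below 0.1 rad and x of card_a in the frame of card_rack between -0.012 and 0.012 m and y of card_a in the frame of card_rack between 0.036 and 0.06 m and z of card_a in the frame of card_rack between 0.004 and 0.01 m)) and angle between the y axis of each of card_a, card_b and the y axis of card_rack, either way round below 0.3 rad and linear speed of each of round_cutter, flower_cutter, card_a, card_b below 0.02 m/s); the robot touches nothing.
It fails at once if the egg timer is moved more than 25 mm (distance of egg_timer from where it was at the start of the episode above 0.025 m).
It fails at once if the counter bell is moved more than 25 mm (distance of counter_bell from where it was at the start of the episode above 0.025 m).
It also fails if it takes over 112 s, if anything falls off the work surface, if the arm or the gripper's body presses on something with over 40 N, if the wrist force passes 120 N, or if a joint passes its speed limit or range.

### The arm

A 6-joint arm with a two-finger parallel gripper is mounted at the origin on a cart in front of the work surface, level with it; the furniture and walls round the work are solid. World frame = base frame: x ahead of the robot, y to its left, z up, the work surface at z = 0. Lengths are in mm, angles in degrees, forces in N, time in s.
With the tool pointing down it reaches from about 350 to 850 mm from the base axis. Payload 8.1 kg.
Tool frame: the origin (TCP) lies at the very end of the fingers, on their centre line; the grasp point (between the pads) lies 19 mm behind it (r.grip_point_offset is the distance from the TCP to the grasp point, in mm); z points along the fingers, y is the line along which they close (so a half turn about z gives the same grasp; the last joint's range is limited). The gripper opens to 85 mm and grips with 20 to 120 N. Pads are 22 mm wide; open, the fingers measure 114 mm over their backs; the gripper's body (76 mm by 85 mm) begins 54 mm behind the grasp point. The pads swing forward as they close: fully open they stand 13 mm farther back than shut.
Start: joints at [71.941, 7.471, 85.268, -0, 87.261, -4.893], TCP at [136.647, 584.237, 231.292] pointing down, gripper open.
Joint ranges: [-169.43, 169.43], [-51.17, 129.36], [1.28, 143.12], [-76.62, 256.62], [0, 156.53], [-152.29, 152.29]. Speed limits (degrees/s): [136.94, 136.94, 159.86, 180, 180, 180].

### API

Orientations are given as [roll, pitch, yaw] about the fixed x, y, z axes, in that order (R = Rz(yaw) Ry(pitch) Rx(roll)).
In Python, from bench import status, eyes, r gives the robot as it stands.
- The arm moves only by the shell command python3 -m handwheel 'ROWS' [FORCE]. ROWS is a JSON object whose one key "series" holds a list that holds one entry, the list of rows, each a list of 7 numbers: the shift along the tool's x, y, z in cm, then the turn, a rotation vector about the tool's x, y, z in rad, then the opening, from 0 (shut) to 1 (fully open). In form: {"series": [[[tx, ty, tz, rx, ry, rz, claw], ...]]}. A call has 1 to 12 rows; each row is the pose to reach, as a shift and turn from the pose commanded when the call began, along the tool's axes at that moment; what a row does not reach only later rows make up. A row lasts 1/8 s, in which the tool goes at most 62.5 mm and 10.7 degrees, less where a joint would pass 70% of its speed; a pose out of reach is approached as far as the arm can. A call with a gripper value outside its range is refused whole. The fingers move at their own pace and stop on an object; FORCE is the grip in N (left out, the last holds). Time passes only in rows, so rows that repeat a pose let the fingers close. It gives the time, the measured TCP pose, the force, the opening and the grip force at its end, in the units of the state.
- status.sense(): the state, without advancing time (a new reading comes with each control period).
- eyes.snapshot(name): name is "scene" or "top" or "wrist"; returns a dict with "img" (480x640x3 uint8, red, green, blue), "mtx" (3x3 intrinsics, pixels), "R" (3x3) and "t" (3): a world point X has camera coordinates R X + t. Camera axes: x right, y down, z forward; pixel columns grow to the right and rows downward; lengths in mm; the calibration is good to about 2 mm. A picture is of the moment at which its call begins. There is no depth.
- r.hand_in(): hands the job in; it is judged then, once.
The state is a dict: "time": time; "joint_pos": joint angles; "qd": joint speeds; "joint_efforts": joint torques, N m; "tool_pos": TCP position; "tcp_rot": TCP orientation; "ft_force": force on the tool from outside, world axes, zero at the start; "wrist_torque": the same for the moment, N m; "finger_gap": finger opening in mm; "grip_force": force on a finger pad.
Only numpy, scipy, OpenCV 4.12 (cv2) and the standard library are available. Lean on these libraries where they do the work, as an engineer would, in place of code of your own. Each camera call takes 0.05 s, during which the arm holds its last target. There are 200 camera calls.

## Working session

There is one attempt and no reset: what is moved stays moved. The work goes in short steps, Python scripts to look and compute and a shell command to move; the robot and the scene stay as the last step left them, time stands still between calls to the robot, and variables do not carry over. Pictures are saved under pics/ and viewed, at most 14 in all, crops included, and the job is handed in when it is done.

```bash
ls; mkdir -p pics; python3 - <<'E'
from bench import status, eyes, r
import cv2
s=status.sense();print({k:s[k] for k in('time','tool_pos','tcp_rot','finger_gap')})
for n in('scene','top'):
    d=eyes.snapshot(n);cv2.imwrite(f'pics/{n}0.png',d['img'][...,::-1]);print(n,d['mtx'].tolist(),d['R'].round(3).tolist(),d['t'].round(1).tolist())
E
```

```text
pics
{'time': 0.0, 'tool_pos': array([136.48519125, 583.71122227, 230.23340109]), 'tcp_rot': array([-1.79894917e+02, -8.73603533e-03,  1.66833050e+02]), 'finger_gap': 85.43539734580615}
scene [[561.1736298844589, 0.0, 317.38983331227416], [0.0, 561.1736298844589, 240.14733206545927], [0.0, 0.0, 1.0]] [[0.605, -0.796, -0.013], [-0.689, -0.515, -0.51], [0.399, 0.317, -0.86]] [-388.8, 352.0, 894.2]
top [[562.6594410019087, 0.0, 322.22088363342885], [0.0, 562.6594410019087, 234.73273371854387], [0.0, 0.0, 1.0]] [[-0.001, -1.0, 0.009], [-0.984, -0.0, -0.177], [0.177, -0.009, -0.984]] [-62.6, 568.4, 972.0]
```

View pics/top0.png

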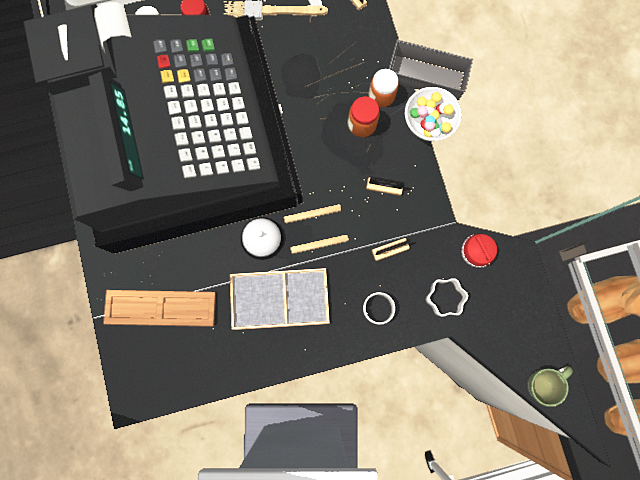

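View pics/scene0.png

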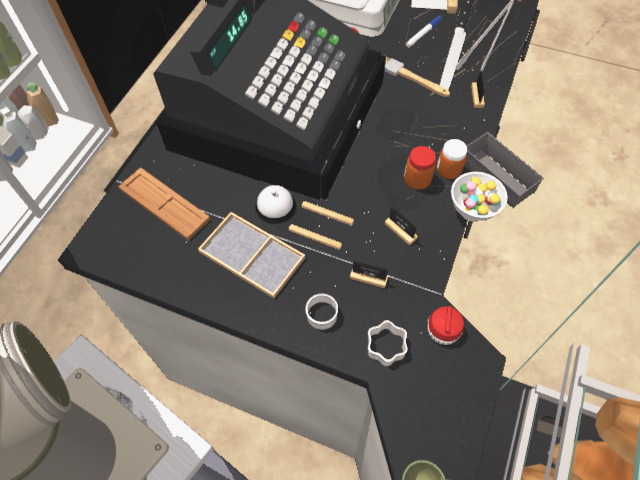

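```bash
cat > h.py <<'E'
import numpy as np, cv2
from bench import status, eyes, r
def ray(d,uv,z):
    uv=np.atleast_2d(np.array(uv,float)); C=-d['R'].T@d['t']
    D=np.c_[uv,np.ones(len(uv))]@np.linalg.inv(d['mtx']).T@d['R']
    return C+D*((z-C[2])/D[:,2])[:,None]
def comps(m,minA=60):
    cs,_=cv2.findContours(m.astype(np.uint8),cv2.RETR_EXTERNAL,cv2.CHAIN_APPROX_NONE)
    return [c for c in cs if cv2.contourArea(c)>minA]
def rect(d,c,z):
    p=ray(d,c.reshape(-1,2),z)[:,:2].astype(np.float32); return p,cv2.minAreaRect(p)
E
python3 - <<'E'
from h import *
d=eyes.snapshot('top');im=d['img'];hsv=cv2.cvtColor(im,cv2.COLOR_RGB2HSV);H,S,V=cv2.split(hsv)
def sub(m,x0,x1,y0,y1):
    o=np.zeros_like(m);o[y0:y1,x0:x1]=m[y0:y1,x0:x1];return o
for n,m,b,z in [('rack',(S>60)&(V>90),(95,225,280,335),12),('tray',V>90,(225,335,262,335),14),('round',V>90,(355,405,285,330),30),('flower',V>90,(420,475,270,325),30),
  ('bell',V>90,(238,285,215,262),40),('timer',(S>150)&(V>90)&((H<8)|(H>172)),(455,505,225,275),52),('far',V>110,(360,412,172,200),13),('near',V>110,(368,415,232,264),13)]:
    cs=comps(sub(m,*b),8)
    if not cs: print(n,'none');continue
    c=np.vstack(cs) if n in('far','near') else max(cs,key=cv2.contourArea)
    p,R=rect(d,c,z);q=p-p.mean(0)
    (ex,ey),er=cv2.minEnclosingCircle(p)
    print(n,np.round(R[0],1),np.round(R[1],1),round(R[2],1),'circ',round(ex,1),round(ey,1),round(er,1))
    if n=='flower':
        q=p-[ex,ey];a=np.arctan2(q[:,1],q[:,0]);rr=np.hypot(*q.T)
        f=np.mean(rr*np.exp(6j*a))*2; print(' petal dir',np.degrees(np.angle(f))/6,abs(f),'rr',rr.min(),rr.max())
cv2.imwrite('pics/crop.png',cv2.resize(im[165:325,350:510][...,::-1],None,fx=3.7,fy=3.7,interpolation=cv2.INTER_CUBIC))
E
```

```text
rack [438.9 237.5] [202.6  64.1] 88.7 circ 438.8 237.1 104.9
tray [462.   21.4] [116.9 188.4] 3.6 circ 455.0 18.2 103.7
round [ 437.2 -165.1] [57.1 58.1] 44.4 circ 437.0 -165.7 29.9
flower [ 457.2 -290.4] [70.1 76. ] 63.8 circ 456.9 -289.6 39.6
 petal dir -25.291630662495766 5.261571288759002 rr 30.760493745239252 39.60277073201748
bell [566.3  49.4] [70.9 69.7] 0.7 circ 566.3 49.6 35.9
timer [ 541.3 -349. ] [58.9 56.8] 90.0 circ 541.0 -349.1 30.5
far [ 666.9 -181.3] [70.2 23.3] 71.0 circ 670.9 -182.6 35.6
near [ 553.5 -197.1] [33.2 91.5] 16.1 circ 559.5 -195.5 46.5
```

View pics/crop.png

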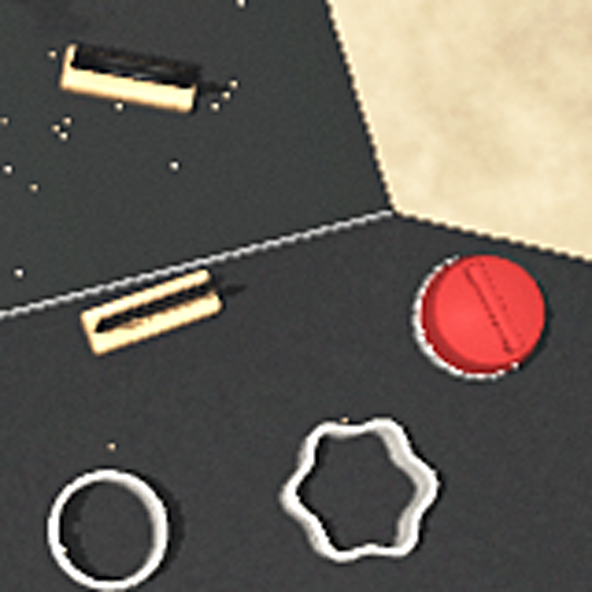

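The top view shows the round cutter at about (379,308), the flower cutter at (447,297), card feet at (391,250) and (385,186), the timer at (480,250) and the bell at (261,237). The tray is at (280,299) and the rack at (160,308). I'll refine the cards and the tray next.

```bash
cat >> h.py <<'E'
def goto(x,y,z,psi,gap=None):
    "shift (cm, tool axes) and turn about tool z (rad) to bring TCP to x,y,z, closing axis at psi deg"
    s=status.sense();p=s['tool_pos'];from scipy.spatial.transform import Rotation as Ro
    M=Ro.from_euler('xyz',s['tcp_rot'],degrees=True).as_matrix()
    cur=np.degrees(np.arctan2(M[1,1],M[0,1])); a=(psi-cur+90)%180-90
    print('t',(M.T@(np.array([x,y,z])-p)/10).round(2),'rz',round(-np.radians(a),3),'rows>=',max(np.linalg.norm(np.array([x,y,z])-p)/62.5,abs(a)/10.7).__round__(1),'at',p.round(1),'psi',cur.round(1),'gap',s['finger_gap'].round(1),'t',s['time'],'j',s['joint_pos'].round(0))
E
python3 - <<'E'
from h import *
d=eyes.snapshot('top');im=d['img'];H,S,V=cv2.split(cv2.cvtColor(im,cv2.COLOR_RGB2HSV))
def sub(m,x0,x1,y0,y1):
    o=np.zeros_like(m);o[y0:y1,x0:x1]=m[y0:y1,x0:x1];return o
k=np.ones((3,3),np.uint8)
m=sub((S>50)&(V>110),226,335,262,335).astype(np.uint8)
c=max(comps(m),key=cv2.contourArea);p,R=rect(d,c,14);print('tray wood',R)
for x0,x1 in((226,285),(289,335)):
    m=sub((S<50)&(V>90),x0,x1,268,330).astype(np.uint8);m=cv2.morphologyEx(m,cv2.MORPH_OPEN,k);c=max(comps(m),key=cv2.contourArea);print('bay',rect(d,c,7)[1])
m=sub((S>60)&(V>90),98,222,282,335).astype(np.uint8);m=cv2.morphologyEx(m,cv2.MORPH_OPEN,k);c=max(comps(m),key=cv2.contourArea);print('rack',rect(d,c,11)[1])
for n,b in(('far',(360,412,172,200)),('near',(368,415,232,264))):
    c=max(comps(sub((S>30)&(V>130),*b),8),key=cv2.contourArea);print(n,rect(d,c,12)[1])
pn=350+np.array([[80,320],[207,268],[222,305],[95,354]])[:,0]/3.7
q=np.array([[80,320],[207,268],[222,305],[95,354]])/3.7+[350,165];w=ray(d,q,13);print('near c',w.round(1)[:,:2].tolist(),w.mean(0).round(1))
q=np.array([[60,91],[192,112]])/3.7+[350,165];print('far base edge',ray(d,q,0)[:,:2].round(1).tolist())
q=np.array([[70,43]])/3.7+[350,165];print('far top left',ray(d,q,13)[:,:2].round(1).tolist())
# second view: scene, same foot edges
d=eyes.snapshot('scene');im=d['img'];H,S,V=cv2.split(cv2.cvtColor(im,cv2.COLOR_RGB2HSV))
for n,b in(('far',(380,425,200,250)),('near',(345,395,255,290))):
    c=max(comps(sub((S>30)&(V>130),*b),8),key=cv2.contourArea);print('scene',n,rect(d,c,9)[1])
for n,b,z in(('round',(300,345,285,335),30),('flower',(360,413,315,370),30)):
    c=max(comps(sub(V>90,*b)),key=cv2.contourArea);e=cv2.minEnclosingCircle(rect(d,c,25)[0]);print('scene',n,np.round(e[0],1),e[1])
goto(380,330,230,40)
E
```

```text
tray wood ((454.9488525390625, 16.99738311767578), (102.0052261352539, 180.2136688232422), 3.261523485183716)
bay ((452.4307556152344, 53.150115966796875), (95.9321060180664, 94.32073974609375), 2.859917402267456)
bay ((457.978759765625, -35.617530822753906), (95.94641876220703, 72.86265563964844), 3.367537021636963)
rack ((439.015380859375, 237.7611083984375), (202.75230407714844, 63.909061431884766), 88.8242416381836)
far ((666.922607421875, -181.05101013183594), (69.68838500976562, 22.655986785888672), 70.948974609375)
near ((548.4833984375, -191.55470275878906), (23.347518920898438, 69.9804458618164), 19.741283416748047)
near c [[543.3, -156.0], [570.1, -221.3], [551.0, -228.4], [525.9, -163.3]] [ 547.6 -192.3   13. ]
far base edge [[666.6, -148.8], [655.3, -217.8]]
far top left [[688.9, -153.3]]
scene far ((668.920166015625, -181.50929260253906), (70.52338409423828, 26.40326690673828), 83.5968017578125)
scene near ((545.7501220703125, -192.1568603515625), (25.366498947143555, 69.1796646118164), 25.80027961730957)
scene round [ 435.8 -166.7] 34.80419921875
scene flower [ 456. -291.] 41.15516662597656Traceback (most recent call last):
  File "<stdin>", line 23, in <module>
  File "h.py", line 17, in goto
    print('t',(M.T@(np.array([x,y,z])-p)/10).round(2),'rz',round(-np.radians(a),3),'rows>=',max(np.linalg.norm(np.array([x,y,z])-p)/62.5,abs(a)/10.7).__round__(1),'at',p.round(1),'psi',cur.round(1),'gap',s['finger_gap'].round(1),'t',s['time'],'j',s['joint_pos'].round(0))
                                                                                                                                                                                                            ^^^^^^^^^^^^^^^^^^^^^
AttributeError: 'float' object has no attribute 'round'
```

The measured sizes match the given ones:

| Item | Centre (mm) | Direction |
|---|---|---|
| Tray | (455, 17) | yaw 3.3° |
| Rack | (439, 237.7) | yaw −1.2° |
| Near card | (548, −192) | x axis about 20° |
| Far card | (671, −184.5) | x axis about −9° |
| Round cutter | (437, −165.5) | any |
| Flower cutter | (457, −290) | valley direction 4.7° |

The next move is to a safe waypoint in front of the register.

```bash
sed -i "s/s\['finger_gap'\].round(1)/round(float(s['finger_gap']),1)/; s/s\['joint_pos'\].round(0)/np.round(s['joint_pos'])/; s/p.round(1),'psi',cur.round(1)/np.round(p,1),'psi',round(float(cur),1),'F',np.round(s['ft_force'],1)/" h.py
python3 -c "
from h import *
goto(380,330,230,40)"
```

```text
t [-29.49 -19.19   0.09] rz 0.643 rows>= 5.6 at [136.6 584.  230.8] psi 76.8 F [0.8 0.5 0.3] gap 85.5 t 0.25 j [72.  7. 85. -0. 87. -5.]
```

```bash
python3 -m handwheel '{"series": [[[-6,-3.8,0,0,0,0.13,1],[-12,-7.7,0,0,0,0.26,1],[-18,-11.5,0,0,0,0.39,1],[-24,-15.4,0,0,0,0.52,1],[-29.5,-19.2,0,0,0,0.64,1],[-29.5,-19.2,0,0,0,0.64,1],[-29.5,-19.2,0,0,0,0.64,1]]]}' 40
python3 -c "
from h import *
goto(440,-165,150,0)"
```

```text
time: 1.12
tool_pos: [381.8, 328.0, 231.3]
tcp_rot: [180.0, 0.0, 129.9]
ft_force: [-0.7, 0.3, 0.5]
finger_gap: 85.5
grip_force: 0.0
t [-41.54 -27.18   8.15] rz 0.697 rows>= 8.0 at [381.8 328.  231.3] psi 39.9 F [-0.7  0.3  0.5] gap 85.5 t 1.125 j [ 35.  -8. 100.  -0.  87.  -5.]
```

```bash
python3 -m handwheel '{"series": [[[-5.2,-3.4,1,0,0,0.09,1],[-10.4,-6.8,2,0,0,0.18,1],[-15.6,-10.2,3,0,0,0.27,1],[-20.8,-13.6,4,0,0,0.36,1],[-26,-17,5,0,0,0.45,1],[-31.2,-20.4,6,0,0,0.54,1],[-36.4,-23.8,7,0,0,0.63,1],[-41.5,-27.2,8.1,0,0,0.67,1],[-41.5,-27.2,8.1,0,0,0.67,1],[-41.5,-27.2,8.1,0,0,0.67,1]]]}'
python3 - <<'E'
from h import *
goto(437,-165.5,8,3)
d=eyes.snapshot('wrist');cv2.imwrite('pics/w1.png',d['img'][...,::-1])
m=(cv2.cvtColor(d['img'],cv2.COLOR_RGB2HSV)[...,2]>150)
for c in comps(m,1500):
    e=cv2.minEnclosingCircle(rect(d,c,30)[0]);print(np.round(e[0],1),round(e[1],1),cv2.boundingRect(c))
E
```

```text
time: 2.38
tool_pos: [440.0, -161.7, 150.1]
tcp_rot: [-180.0, -0.1, 91.8]
ft_force: [-0.1, 0.1, 0.5]
finger_gap: 85.7
grip_force: 0.0
t [-0.39 -0.3  14.21] rz -0.021 rows>= 2.3 at [ 440.  -161.7  150.1] psi 1.8 F [-0.1  0.1  0.5] gap 85.7 t 2.375 j [-26. -10. 111.   0.  79. -28.]
[ 457.5 -290. ] 36.9 (292, 346, 85, 80)
[ 207.5 -281. ] 32.9 (0, 336, 48, 65)
[ 649.9 -174.3] 32.5 (589, 210, 51, 88)
[ 437.3 -163.2] 30.6 (272, 188, 84, 85)
[ 293.4 -205.5] 110.8 (0, 130, 223, 265)
[604.7 -56.5] 41.0 (583, 0, 25, 140)
[549.7 -63.5] 46.5 (486, 0, 30, 157)
[458.2 -45.9] 54.4 (271, 0, 166, 95)
```

View pics/w1.png

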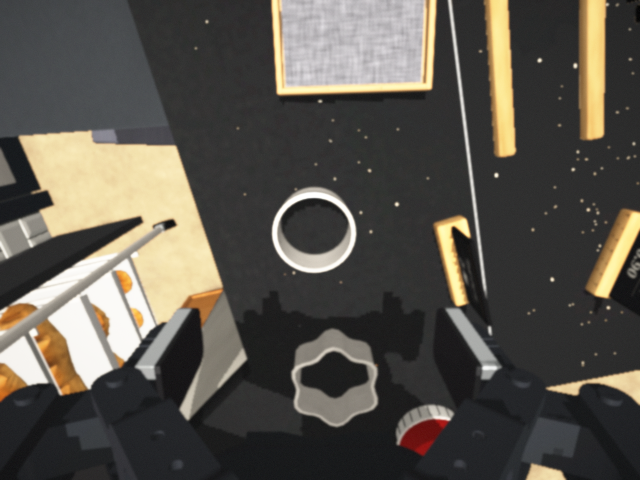

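The round cutter is at (314,230) in the wrist view and agrees with the top view, so I'll descend and grip.

```bash
python3 -m handwheel '{"series": [[[-0.35,-0.3,5,0,0,-0.02,1],[-0.35,-0.3,9,0,0,-0.02,1],[-0.35,-0.3,12,0,0,-0.02,1],[-0.35,-0.3,14.1,0,0,-0.02,1],[-0.35,-0.3,14.1,0,0,-0.02,1],[-0.35,-0.3,14.1,0,0,-0.02,0],[-0.35,-0.3,14.1,0,0,-0.02,0],[-0.35,-0.3,14.1,0,0,-0.02,0],[-0.35,-0.3,14.1,0,0,-0.02,0],[-0.35,-0.3,14.1,0,0,-0.02,0]]]}' 25
python3 -c "
from h import *
goto(457.8,-31.9,60,3.3)"
```

```text
time: 3.68
tool_pos: [438.5, -166.2, 11.2]
tcp_rot: [179.8, 0.0, 92.9]
ft_force: [0.4, 3.4, 6.5]
finger_gap: 54.3
grip_force: 25.5
t [13.31  2.62 -4.88] rz -0.006 rows>= 2.3 at [ 438.5 -166.2   11.2] psi 2.9 F [0.4 3.4 6.5] gap 54.3 t 3.675 j [-27.   1. 117.   0.  62. -30.]
```

```bash
python3 -m handwheel '{"series": [[[0,0,-2.5,0,0,0,0],[0,0,-5,0,0,0,0],[4,0.8,-5,0,0,0,0],[8,1.6,-5,0,0,0,0],[11,2.2,-5,0,0,0,0],[13.3,2.6,-5,0,0,0,0],[13.3,2.6,-5,0,0,0,0],[13.3,2.6,-5,0,0,0,0]]]}'
python3 - <<'E'
from h import *
goto(457.8,-31.9,14.5,3.3)
for n in('wrist','top'):
    d=eyes.snapshot(n)
    if n=='wrist': cv2.imwrite('pics/w2.png',d['img'][...,::-1])
E
```

```text
time: 4.68
tool_pos: [456.7, -32.4, 59.9]
tcp_rot: [179.9, 0.0, 92.9]
ft_force: [-0.3, 0.2, -1.3]
finger_gap: 54.6
grip_force: 26.9
t [0.05 0.11 4.54] rz -0.006 rows>= 0.7 at [456.7 -32.4  59.9] psi 2.9 F [-0.3  0.2 -1.3] gap 54.6 t 4.675 j [-10.  -6. 117.  -0.  68. -13.]
```

View pics/w2.png

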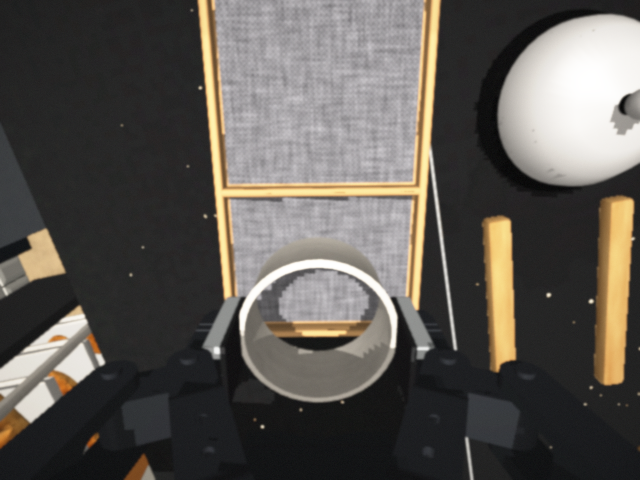

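The ring at (318,330) is held level and centred over the small bay, so I'll lower it and release.

```bash
python3 -m handwheel '{"series": [[[0.05,0.1,2.5,0,0,0,0],[0.05,0.1,4,0,0,0,0],[0.05,0.1,4.55,0,0,0,0],[0.05,0.1,4.55,0,0,0,0],[0.05,0.1,4.55,0,0,0,0.8],[0.05,0.1,4.55,0,0,0,0.8],[0.05,0.1,4.55,0,0,0,0.8],[0.05,0.1,4.55,0,0,0,0.8],[0.05,0.1,1,0,0,0,0.8],[0.05,0.1,-4,0,0,0,0.8],[0.05,0.1,-7,0,0,0,0.8],[0.05,0.1,-7,0,0,0,0.8]]]}'
python3 - <<'E'
from h import *
goto(456.5,-290,130,4.7)
d=eyes.snapshot('wrist');cv2.imwrite('pics/w3.png',d['img'][...,::-1])
E
```

```text
time: 6.28
tool_pos: [459.5, -31.7, 132.5]
tcp_rot: [179.7, 0.1, 92.9]
ft_force: [0.3, 0.2, -0.4]
finger_gap: 68.6
grip_force: 0.0
t [-25.78  -1.62   0.27] rz -0.031 rows>= 4.1 at [459.5 -31.7 132.5] psi 2.9 F [ 0.3  0.2 -0.4] gap 68.6 t 6.275 j [-10. -11. 114.   0.  77. -13.]
```

View pics/w3.png

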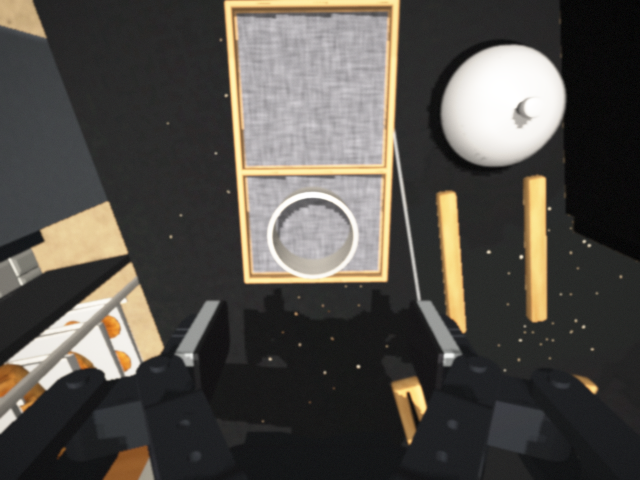

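The round cutter now sits flat in the small bay at (313,233), clear of the walls. The flower cutter is next.

```bash
python3 -m handwheel '{"series": [[[-6,-0.4,0,0,0,-0.03,1],[-12,-0.8,0,0,0,-0.03,1],[-18,-1.2,0,0,0,-0.03,1],[-23,-1.5,0,0,0,-0.03,1],[-25.8,-1.6,0.3,0,0,-0.03,1],[-25.8,-1.6,0.3,0,0,-0.03,1],[-25.8,-1.6,0.3,0,0,-0.03,1]]]}'
python3 - <<'E'
from h import *
goto(456.5,-290,9,4.7)
d=eyes.snapshot('wrist');m=(cv2.cvtColor(d['img'],cv2.COLOR_RGB2HSV)[...,2]>150)
for c in comps(m,1500):
    p=rect(d,c,30)[0]; e=cv2.minEnclosingCircle(p)
    if 30<e[1]<42:
        q=p-np.array(e[0]);a=np.arctan2(q[:,1],q[:,0]);f=np.mean(np.hypot(*q.T)*np.exp(6j*a));print(np.round(e[0],1),round(e[1],1),'petal',np.degrees(np.angle(f))/6)
E
```

```text
time: 7.2
tool_pos: [453.7, -288.7, 124.8]
tcp_rot: [-179.9, -0.1, 94.6]
ft_force: [-0.5, -0.3, -0.9]
finger_gap: 85.2
grip_force: 0.0
t [-0.18  0.3  11.58] rz -0.001 rows>= 1.9 at [ 453.7 -288.7  124.8] psi 4.6 F [-0.5 -0.3 -0.9] gap 85.2 t 7.2 j [-38.   2. 102.   0.  76. -43.]
[ 457.  -289.6] 38.6 petal -24.525035310917882
[ 539.3 -192.7] 32.2 petal -11.28886948636368
```

```bash
python3 -m handwheel '{"series": [[[-0.1,0.3,5,0,0,-0.01,1],[-0.1,0.3,9,0,0,-0.01,1],[-0.1,0.3,11.5,0,0,-0.01,1],[-0.1,0.3,11.5,0,0,-0.01,1],[-0.1,0.3,11.5,0,0,-0.01,0],[-0.1,0.3,11.5,0,0,-0.01,0],[-0.1,0.3,11.5,0,0,-0.01,0],[-0.1,0.3,11.5,0,0,-0.01,0],[-0.1,0.3,8,0,0,-0.01,0],[-0.1,0.3,5.5,0,0,-0.01,0],[-0.1,0.3,5.5,0,0,-0.01,0]]]}' 25
python3 - <<'E'
from h import *
goto(452.8,55.4,68,3.3)
d=eyes.snapshot('wrist');cv2.imwrite('pics/w4.png',d['img'][...,::-1])
E
```

```text
time: 8.62
tool_pos: [459.6, -292.3, 74.7]
tcp_rot: [179.7, 0.3, 95.2]
ft_force: [-0.1, 0.2, -0.8]
finger_gap: 63.0
grip_force: 27.4
t [34.69  2.48  0.53] rz 0.033 rows>= 5.6 at [ 459.6 -292.3   74.7] psi 5.2 F [-0.1  0.2 -0.8] gap 63.0 t 8.625 j [-38.   6. 104.  -0.  70. -43.]
```

View pics/w4.png

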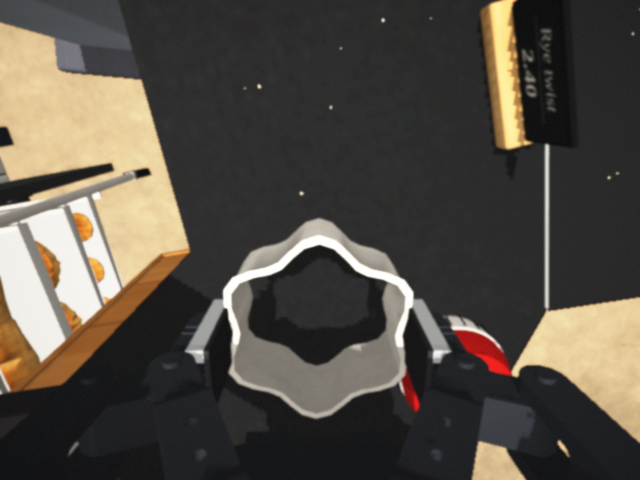

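The flower cutter is held by its valleys at (318,320), level. I'll carry it to the large bay.

```bash
python3 -m handwheel '{"series": [[[6,0.4,-0.5,0,0,0.03,0],[12,0.8,-0.5,0,0,0.03,0],[18,1.2,-0.5,0,0,0.03,0],[24,1.7,-0.5,0,0,0.03,0],[30,2.1,-0.5,0,0,0.03,0],[33,2.4,0,0,0,0.03,0],[34.7,2.5,0.5,0,0,0.03,0],[34.7,2.5,0.5,0,0,0.03,0],[34.7,2.5,0.5,0,0,0.03,0]]]}'
python3 -c "
from h import *
goto(452.8,55.4,14.5,3.3)"
```

```text
time: 9.8
tool_pos: [450.4, 56.7, 65.7]
tcp_rot: [-179.9, 0.0, 93.5]
ft_force: [0.1, 1.3, -0.7]
finger_gap: 63.0
grip_force: 27.4
t [-0.14  0.23  5.12] rz 0.003 rows>= 0.8 at [450.4  56.7  65.7] psi 3.5 F [ 0.1  1.3 -0.7] gap 63.0 t 9.8 j [  1.  -7. 118.  -0.  69.  -3.]
```

```bash
python3 -m handwheel '{"series": [[[-0.1,0.1,2.5,0,0,0,0],[-0.1,0.1,4.2,0,0,0,0],[-0.1,0.1,5.1,0,0,0,0],[-0.1,0.1,5.1,0,0,0,0],[-0.1,0.1,5.1,0,0,0,0.9],[-0.1,0.1,5.1,0,0,0,0.9],[-0.1,0.1,5.1,0,0,0,0.9],[-0.1,0.1,5.1,0,0,0,0.9],[-0.1,0.1,2,0,0,0,0.9],[-0.1,0.1,-3,0,0,0,0.9],[-0.1,0.1,-8,0,0,0,0.9],[-0.1,0.1,-8,0,0,0,0.9]]]}'
python3 - <<'E'
from h import *
goto(546.5,-192,150,20)
d=eyes.snapshot('wrist');cv2.imwrite('pics/w5.png',d['img'][...,::-1])
E
```

```text
time: 11.3
tool_pos: [455.3, 56.4, 151.4]
tcp_rot: [179.5, 0.0, 93.5]
ft_force: [-0.6, -0.9, 0.2]
finger_gap: 76.8
grip_force: 0.0
t [-25.35   7.58   0.22] rz -0.288 rows>= 4.2 at [455.3  56.4 151.4] psi 3.5 F [-0.6 -0.9  0.2] gap 76.8 t 11.3 j [  1. -13. 113.  -0.  79.  -3.]
```

View pics/w5.png

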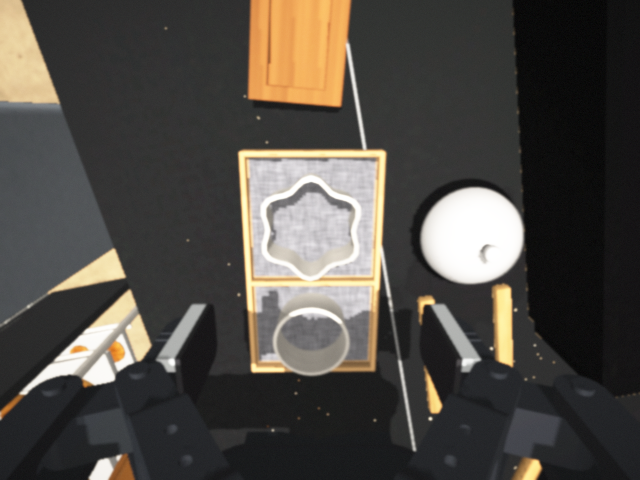

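The flower cutter is flat in the large bay at (311,228), and the round cutter at (312,338) is undisturbed. The near card is next.

```bash
python3 -m handwheel '{"series": [[[-6,0.5,0.2,0,0,-0.06,0.6],[-12,2,0.2,0,0,-0.12,0.6],[-17,4,0.2,0,0,-0.18,0.6],[-22,6,0.2,0,0,-0.24,0.6],[-25.3,7.6,0.2,0,0,-0.29,0.6],[-25.3,7.6,0.2,0,0,-0.29,0.6],[-25.3,7.6,0.2,0,0,-0.29,0.6]]]}'
python3 - <<'E'
from h import *
goto(546.5,-192,7,20)
d=eyes.snapshot('wrist');im=d['img'];cv2.imwrite('pics/w6.png',im[...,::-1]);H,S,V=cv2.split(cv2.cvtColor(im,cv2.COLOR_RGB2HSV))
for c in comps((S>60)&(V>110)&(H>8)&(H<28),300): print(rect(d,c,13)[1],cv2.boundingRect(c))
E
```

```text
time: 12.22
tool_pos: [542.0, -190.7, 142.4]
tcp_rot: [-179.9, -0.1, 110.1]
ft_force: [0.7, 0.3, -1.0]
finger_gap: 51.3
grip_force: 0.0
t [-0.31  0.41 13.54] rz 0.001 rows>= 2.2 at [ 542.  -190.7  142.4] psi 20.1 F [ 0.7  0.3 -1. ] gap 51.3 t 12.225 j [-25.   7.  95.   0.  78. -45.]
((748.4041748046875, -336.87615966796875), (44.800777435302734, 49.423492431640625), 21.873703002929688) (458, 435, 50, 45)
((620.6685180664062, -333.9869689941406), (88.38224792480469, 59.721988677978516), 13.760872840881348) (292, 381, 111, 61)
((775.5454711914062, -152.23208618164062), (11.582412719726562, 42.27451705932617), 33.435546875) (623, 255, 17, 52)
((664.6099243164062, -179.3400421142578), (70.66281127929688, 27.20465850830078), 71.07547760009766) (445, 225, 83, 85)
((548.769287109375, -189.57498168945312), (23.020166397094727, 70.23872375488281), 19.730587005615234) (311, 178, 34, 96)
((351.35821533203125, -233.74717712402344), (12.597658157348633, 19.232744216918945), 13.40503978729248) (28, 177, 20, 28)
((364.78570556640625, -282.4667053222656), (148.2187957763672, 53.07942199707031), 70.75870513916016) (0, 162, 83, 167)
((346.3689270019531, -207.5806121826172), (49.39063262939453, 7.248824119567871), 26.433752059936523) (0, 143, 72, 16)
((617.982421875, -56.05400848388672), (15.263482093811035, 84.56664276123047), 13.159165382385254) (477, 0, 56, 143)
((561.6287841796875, -72.82255554199219), (13.80139446258545, 77.31359100341797), 13.09131145477295) (391, 0, 43, 131)
((483.3161315917969, -70.61182403564453), (66.05121612548828, 17.487884521484375), 20.001466751098633) (240, 0, 110, 33)
((337.08917236328125, -156.67361450195312), (44.89396286010742, 78.02903747558594), 9.52934741973877) (0, 0, 70, 133)
```

View pics/w6.png

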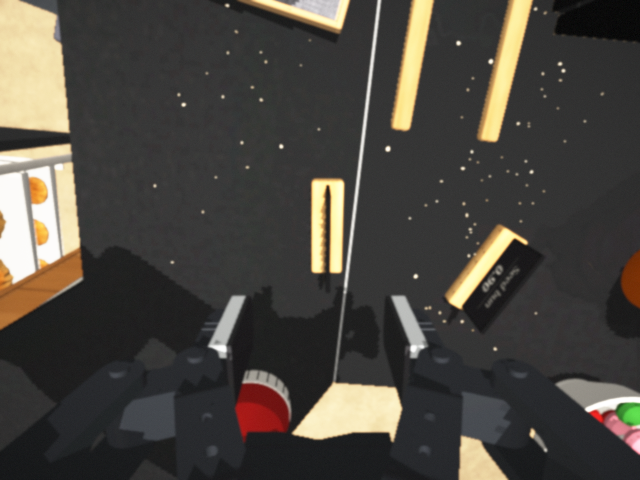

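The near card's foot is at (328,226), and it measures 23 x 70 mm, as it should. I'll descend and grip it about 6 mm up.

```bash
python3 -m handwheel '{"series": [[[-0.2,0.6,5,0,0,0,0.6],[-0.2,0.6,9,0,0,0,0.6],[-0.2,0.6,12,0,0,0,0.6],[-0.2,0.6,13.6,0,0,0,0.6],[-0.2,0.6,13.6,0,0,0,0.6],[-0.2,0.6,13.6,0,0,0,0],[-0.2,0.6,13.6,0,0,0,0],[-0.2,0.6,13.6,0,0,0,0],[-0.2,0.6,13.6,0,0,0,0],[-0.2,0.6,13.6,0,0,0,0]]]}' 30
python3 - <<'E'
from h import *
goto(548,-190,110,20)
d=eyes.snapshot('wrist');cv2.imwrite('pics/w7.png',d['img'][...,::-1])
E
```

```text
time: 13.52
tool_pos: [550.9, -191.9, 10.3]
tcp_rot: [179.9, 0.1, 110.1]
ft_force: [-1.9, 1.4, 7.3]
finger_gap: 20.7
grip_force: 29.6
t [ 0.26 -0.18 -9.97] rz 0.002 rows>= 1.6 at [ 550.9 -191.9   10.3] psi 20.1 F [-1.9  1.4  7.3] gap 20.7 t 13.525 j [-24.  17.  99.   0.  64. -44.]
```

View pics/w7.png

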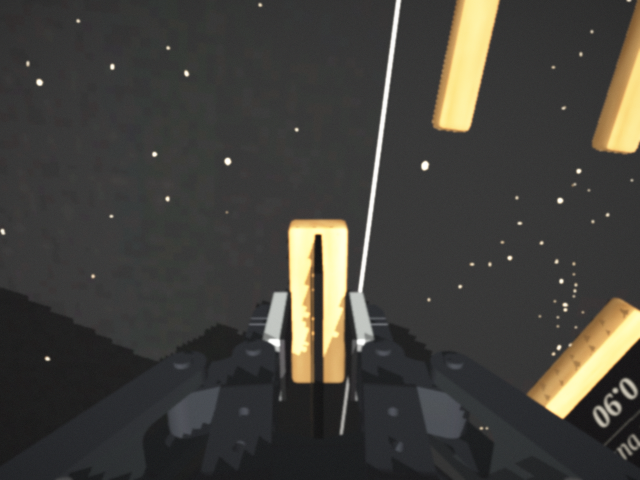

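The card is centred between the pads at (318,300), but the tips look high on the foot. I'll re-grip about 3 mm lower and then lift.

```bash
python3 -m handwheel '{"series": [[[0,0,0,0,0,0,0.4],[0,0,0,0,0,0,0.4],[0,0,0.25,0,0,0,0.4],[0,0,0.25,0,0,0,0],[0,0,0.25,0,0,0,0],[0,0,0.25,0,0,0,0],[0,0,0.25,0,0,0,0]]]}' 35
python3 -m handwheel '{"series": [[[0,0,-1,0,0,0,0],[0,0,-4,0,0,0,0],[0,0,-8,0,0,0,0],[0,0,-11,0,0,0,0],[0,0,-11,0,0,0,0]]]}'
python3 - <<'E'
from h import *
goto(440,60,140,-1.2)
d=eyes.snapshot('wrist');cv2.imwrite('pics/w8.png',d['img'][...,::-1])
E
```

```text
time: 14.45
tool_pos: [549.4, -191.4, 5.7]
tcp_rot: [-180.0, -0.0, 110.1]
ft_force: [-0.2, 0.8, -0.3]
finger_gap: 20.8
grip_force: 34.3
time: 15.08
tool_pos: [551.9, -192.5, 120.2]
tcp_rot: [179.7, 0.3, 110.1]
ft_force: [0.5, 0.4, -0.3]
finger_gap: 21.0
grip_force: 34.3
t [27.55 -1.82 -2.13] rz 0.372 rows>= 4.4 at [ 551.9 -192.5  120.2] psi 20.1 F [ 0.5  0.4 -0.3] gap 21.0 t 15.075 j [-24.   9.  95.   0.  75. -44.]
```

View pics/w8.png

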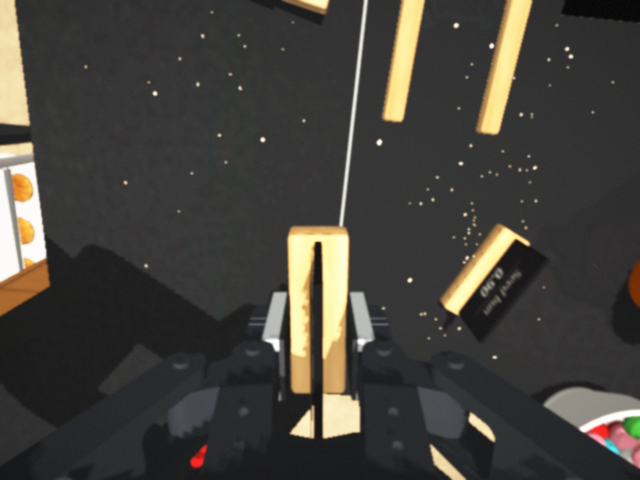

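The card is held upright at (318,310). I'll carry it via the front of the register to the far slot.

```bash
python3 -m handwheel '{"series": [[[5.5,-1.5,-0.5,0,0,0.07,0],[11,-1.7,-1,0,0,0.14,0],[16.5,-1.8,-1.5,0,0,0.21,0],[22,-1.8,-2,0,0,0.28,0],[27.5,-1.8,-2,0,0,0.37,0],[27.5,-1.8,-2,0,0,0.37,0],[27.5,-1.8,-2,0,0,0.37,0]]]}'
python3 -c "
from h import *
goto(440,285.7,60,-1.2)"
```

```text
time: 16.0
tool_pos: [437.5, 60.5, 134.9]
tcp_rot: [-179.9, 0.0, 89.0]
ft_force: [0.1, -0.3, -0.1]
finger_gap: 20.7
grip_force: 34.4
t [22.52 -0.13  7.48] rz 0.004 rows>= 3.8 at [437.5  60.5 134.9] psi -1.0 F [ 0.1 -0.3 -0.1] gap 20.7 t 16.0 j [  1. -14. 116.  -0.  78.   2.]
```

```bash
python3 -m handwheel '{"series": [[[6,0,1,0,0,0,0],[12,0,2,0,0,0,0],[18,-0.1,4,0,0,0,0],[22.5,-0.1,7,0,0,0,0],[22.5,-0.1,7.5,0,0,0,0],[22.5,-0.1,7.5,0,0,0,0],[22.5,-0.1,7.5,0,0,0,0]]]}'
python3 - <<'E'
from h import *
goto(440,285.7,14,-1.2)
d=eyes.snapshot('wrist');cv2.imwrite('pics/w9.png',d['img'][...,::-1])
E
```

```text
time: 16.88
tool_pos: [442.5, 284.3, 61.6]
tcp_rot: [179.9, -0.0, 88.8]
ft_force: [-0.2, -0.1, 0.7]
finger_gap: 20.7
grip_force: 34.4
t [ 0.13 -0.26  4.76] rz -0.0 rows>= 0.8 at [442.5 284.3  61.6] psi -1.2 F [-0.2 -0.1  0.7] gap 20.7 t 16.875 j [ 27.   5. 107.  -0.  69.  28.]
```

View pics/w9.png

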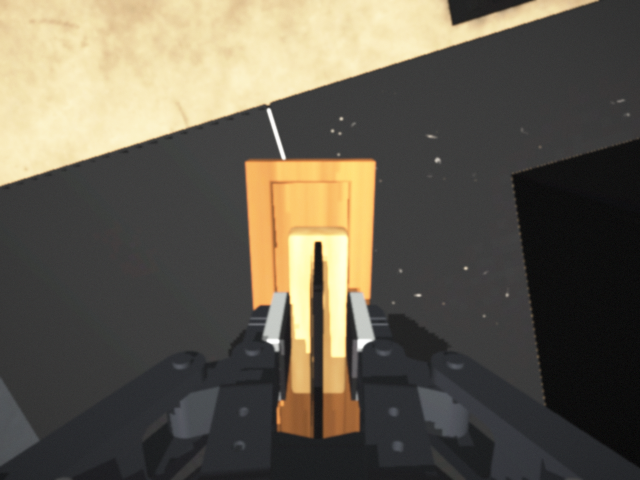

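```bash
python3 - <<'E'
from h import *
d=eyes.snapshot('wrist')
print(ray(d,[[272,182],[350,182],[246,160],[376,160]],12).round(1))
print(ray(d,[[290,235],[347,235],[290,392],[345,392]],67).round(1))
E
```

```text
[[421.7 329.2  12. ]
 [459.7 328.3  12. ]
 [409.9 340.   12. ]
 [472.1 338.6  12. ]]
[[433.6 318.7  67. ]
 [454.2 318.3  67. ]
 [430.7 251.   67. ]
 [453.4 250.4  67. ]]
```

The slot centre is at (440, 286.7) and the foot centre at (443, 284.6), so I'll shift by −3 and +2 mm, lower and release.

```bash
python3 -m handwheel '{"series": [[[0.2,-0.3,1,0,0,0,0],[0.2,-0.3,3,0,0,0,0],[0.2,-0.3,4.2,0,0,0,0],[0.2,-0.3,4.7,0,0,0,0],[0.2,-0.3,4.7,0,0,0,0]]]}'
python3 -m handwheel '{"series": [[[0,0,0,0,0,0,0.4],[0,0,0,0,0,0,0.5],[0,0,0,0,0,0,0.5],[0,0,-2,0,0,0,0.5],[0,0,-7,0,0,0,0.5],[0,0,-12,0,0,0,0.5],[0,0,-12,0,0,0,0.5]]]}'
python3 - <<'E'
from h import *
goto(440,0,140,-9)
d=eyes.snapshot('wrist');cv2.imwrite('pics/w10.png',d['img'][...,::-1])
E
```

```text
time: 17.6
tool_pos: [438.2, 287.6, 13.6]
tcp_rot: [-180.0, 0.0, 88.9]
ft_force: [-0.0, 0.7, -0.2]
finger_gap: 20.8
grip_force: 34.4
time: 18.48
tool_pos: [441.6, 289.4, 139.5]
tcp_rot: [179.5, -0.3, 88.9]
ft_force: [1.4, -0.6, -0.6]
finger_gap: 42.6
grip_force: 0.0
t [-28.94   0.38  -0.19] rz 0.138 rows>= 4.6 at [441.6 289.4 139.5] psi -1.1 F [ 1.4 -0.6 -0.6] gap 42.6 t 18.475 j [ 28.  -1. 103.  -0.  77.  29.]
```

View pics/w10.png

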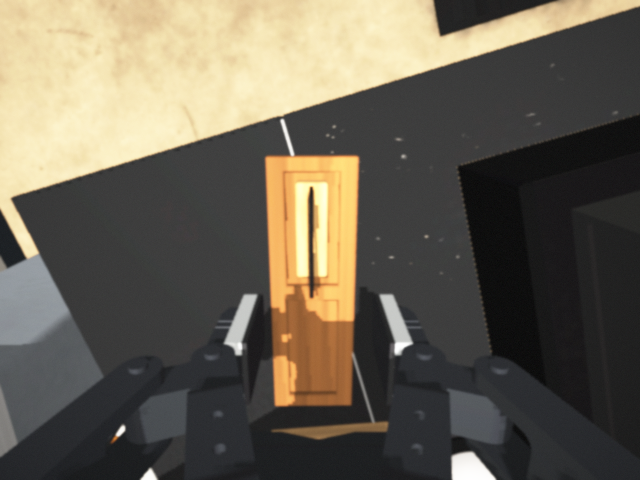

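The card stands in the far slot at (311,230), centred. I'll head back for the far card, moving along y first and then outward.

```bash
python3 -m handwheel '{"series": [[[-6,0,0,0,0,0,0.6],[-12,0,0,0,0,0,0.6],[-18,0,0,0,0,0.02,0.6],[-24,0,0,0,0,0.05,0.6],[-30,0,0,0,0,0.08,0.6],[-36,0,0,0,0,0.12,0.6],[-42,1,0,0,0,0.14,0.6],[-47.3,2,0,0,0,0.14,0.6],[-47.3,7,0,0,0,0.14,0.6],[-47.3,13,0,0,0,0.14,0.6],[-47.3,13,0,0,0,0.14,0.6],[-47.3,13,0,0,0,0.14,0.6]]]}'
python3 - <<'E'
from h import *
goto(671,-184.5,120,-9)
d=eyes.snapshot('wrist');im=d['img'];cv2.imwrite('pics/w11.png',im[...,::-1]);H,S,V=cv2.split(cv2.cvtColor(im,cv2.COLOR_RGB2HSV))
for c in comps((S>60)&(V>110)&(H>8)&(H<28),300):
    R=rect(d,c,13)[1]
    if abs(R[0][0]-670)<60 and abs(R[0][1]+184)<50: print(R,cv2.boundingRect(c)); print(rect(d,cv2.approxPolyDP(c,2,True),13)[0].round(1).tolist())
E
```

```text
time: 20.02
tool_pos: [558.0, -187.2, 131.8]
tcp_rot: [-179.8, -0.0, 80.9]
ft_force: [0.2, 0.1, 0.2]
finger_gap: 51.3
grip_force: 0.0
t [ 2.05 11.12  1.14] rz -0.001 rows>= 1.8 at [ 558.  -187.2  131.8] psi -9.1 F [0.2 0.1 0.2] gap 51.3 t 20.025 j [-24.  10.  93.  -0.  77. -14.]
((669.7286987304688, -181.24948120117188), (69.33287048339844, 26.0297908782959), 79.35468292236328) (457, 143, 53, 103)
[[686.9000244140625, -149.8000030517578], [663.5, -146.0], [651.7999877929688, -206.6999969482422], [656.2999877929688, -214.0], [665.7999877929688, -215.5], [676.0, -153.10000610351562], [678.0, -150.89999389648438], [687.5, -154.3000030517578]]
```

```bash
python3 -m handwheel '{"series": [[[1,5.5,0,0,0,0.01,0.6],[2,11,0,0,0,0.01,0.6],[2,11,0,0,0,0.01,0.6],[2,11,0,0,0,0.01,0.6]]]}'
python3 - <<'E'
from h import *
d=eyes.snapshot('wrist');im=d['img'];H,S,V=cv2.split(cv2.cvtColor(im,cv2.COLOR_RGB2HSV))
for c in comps((S>60)&(V>110)&(H>8)&(H<28),200):
    R=rect(d,c,13)[1]
    if abs(R[0][0]-670)<60 and abs(R[0][1]+184)<50: print(R,cv2.boundingRect(c)); print(rect(d,cv2.approxPolyDP(c,2,True),13)[0].round(1).tolist())
goto(670,-183,6.5,-9.5)
E
```

```text
time: 20.58
tool_pos: [670.1, -185.4, 134.1]
tcp_rot: [-180.0, 0.0, 80.3]
ft_force: [-0.5, 0.4, 0.6]
finger_gap: 51.3
grip_force: 0.0
((671.4641723632812, -180.78269958496094), (69.70160675048828, 23.597850799560547), 79.56940460205078) (301, 171, 36, 99)
[[670.0999755859375, -145.1999969482422], [666.2999877929688, -147.1999969482422], [654.5, -211.60000610351562], [664.0999755859375, -214.8000030517578], [677.0999755859375, -151.10000610351562], [678.5, -154.6999969482422], [667.7000122070312, -214.60000610351562], [675.2999877929688, -216.6999969482422], [688.5999755859375, -151.0], [686.9000244140625, -148.6999969482422]]
t [ 0.26 -0.05 12.83] rz -0.003 rows>= 2.1 at [ 670.  -185.6  134.8] psi -9.7 F [0.5 0.3 0.3] gap 51.5 t 20.625 j [-20.  25.  74.  -0.  80. -10.]
```

```bash
python3 -m handwheel '{"series": [[[0.3,0.1,5,0,0,0.01,0.6],[0.3,0.1,9,0,0,0.01,0.6],[0.3,0.1,11.5,0,0,0.01,0.6],[0.3,0.1,12.7,0,0,0.01,0.6],[0.3,0.1,12.7,0,0,0.01,0.6],[0.3,0.1,12.7,0,0,0.01,0],[0.3,0.1,12.7,0,0,0.01,0],[0.3,0.1,12.7,0,0,0.01,0],[0.3,0.1,12.7,0,0,0.01,0],[0.3,0.1,12.7,0,0,0.01,0]]]}' 30
python3 - <<'E'
from h import *
for _ in range(4):
    eyes.snapshot('wrist'); s=status.sense(); print(s['tool_pos'].round(1),s['ft_force'].round(1),s['finger_gap'])
E
```

```text
time: 21.88
tool_pos: [674.0, -183.1, 9.1]
tcp_rot: [179.8, 0.0, 79.7]
ft_force: [-1.5, 0.7, 7.5]
finger_gap: 20.6
grip_force: 29.5
[ 674.  -183.2    9.1] [-1.6  0.2  8. ] 20.32265159834119
[ 674.  -183.2    9.1] [-1.8  0.7  7.4] 20.852367865599643
[ 674.  -183.2    9.1] [-1.9  0.1  6.3] 20.744442228107005
[ 673.9 -183.2    9.1] [-1.8 -0.2  8.2] 20.639623719255475
```

```bash
python3 -m handwheel '{"series": [[[0,0,0,0,0,0,0.4],[0,0,0,0,0,0,0.4],[0,0,0.15,0,0,0,0.4],[0,0,0.15,0,0,0,0.4],[0,0,0.15,0,0,0,0],[0,0,0.15,0,0,0,0],[0,0,0.15,0,0,0,0],[0,0,0.15,0,0,0,0]]]}' 35
python3 -m handwheel '{"series": [[[0,0,-1,0,0,0,0],[0,0,-4,0,0,0,0],[0,0,-8,0,0,0,0],[0,0,-12,0,0,0,0],[0,0,-12,0,0,0,0]]]}'
python3 - <<'E'
from h import *
goto(450,-150,135,-1.2)
s=status.sense();zf=s['tool_pos'][2]+6.5
d=eyes.snapshot('wrist');im=d['img'];H,S,V=cv2.split(cv2.cvtColor(im,cv2.COLOR_RGB2HSV))
for c in comps((S>60)&(V>110)&(H>8)&(H<28),200):
    b=cv2.boundingRect(c)
    if abs(b[0]-290)<60: print(rect(d,c,zf)[1],b)
E
```

```text
time: 23.08
tool_pos: [672.5, -182.6, 5.2]
tcp_rot: [-180.0, -0.0, 79.7]
ft_force: [-1.1, 0.2, -0.0]
finger_gap: 21.0
grip_force: 34.6
time: 23.7
tool_pos: [675.8, -183.7, 131.9]
tcp_rot: [179.5, 0.1, 79.7]
ft_force: [-0.1, 0.4, -0.4]
finger_gap: 21.0
grip_force: 34.6
t [ -0.7  -22.82  -0.53] rz -0.158 rows>= 3.7 at [ 675.8 -183.7  131.9] psi -10.3 F [-0.1  0.4 -0.4] gap 21.0 t 23.7 j [-19.  26.  74.  -0.  80.  -9.]
((673.20849609375, -230.01548767089844), (4.611293315887451, 16.411632537841797), 14.90381908416748) (325, 403, 17, 31)
((676.4391479492188, -182.16696166992188), (71.84073638916016, 22.437570571899414), 80.06644439697266) (287, 227, 62, 169)
```

The card is lifted and centred in the grip, 72 x 22 mm as seen. I'll retract first.

```bash
python3 -m handwheel '{"series": [[[-0.2,-5.5,-0.3,0,0,-0.04,0],[-0.4,-11,-0.5,0,0,-0.08,0],[-0.6,-17,-0.5,0,0,-0.12,0],[-0.7,-22.8,-0.5,0,0,-0.16,0],[-0.7,-22.8,-0.5,0,0,-0.16,0],[-0.7,-22.8,-0.5,0,0,-0.16,0]]]}'
python3 -c "
from h import *
goto(438,189.7,135,-1.2)"
```

```text
time: 24.5
tool_pos: [446.8, -148.9, 129.9]
tcp_rot: [180.0, -0.0, 88.9]
ft_force: [0.6, -0.3, -0.2]
finger_gap: 20.8
grip_force: 34.7
t [33.83 -1.54 -0.5 ] rz 0.001 rows>= 5.4 at [ 446.8 -148.9  129.9] psi -1.1 F [ 0.6 -0.3 -0.2] gap 20.8 t 24.5 j [-25.  -9. 112.   0.  77. -24.]
```

```bash
python3 -m handwheel '{"series": [[[6,-0.3,-0.5,0,0,0,0],[12,-0.6,-0.5,0,0,0,0],[18,-0.9,-0.5,0,0,0,0],[24,-1.1,-0.5,0,0,0,0],[29,-1.3,-0.5,0,0,0,0],[33.8,-1.5,-0.5,0,0,0,0],[33.8,-1.5,-0.5,0,0,0,0],[33.8,-1.5,3,0,0,0,0],[33.8,-1.5,6.8,0,0,0,0],[33.8,-1.5,6.8,0,0,0,0],[33.8,-1.5,6.8,0,0,0,0]]]}'
python3 - <<'E'
from h import *
goto(438,189.7,13,-1.2)
s=status.sense();zf=s['tool_pos'][2]+6.5
d=eyes.snapshot('wrist');im=d['img'];cv2.imwrite('pics/w12.png',im[...,::-1]);H,S,V=cv2.split(cv2.cvtColor(im,cv2.COLOR_RGB2HSV))
for c in comps((V>185)&(S>40)&(H>8)&(H<28),100): print('bright',rect(d,c,zf)[1],cv2.boundingRect(c))
d=eyes.snapshot('top');im=d['img'];H,S,V=cv2.split(cv2.cvtColor(im,cv2.COLOR_RGB2HSV))
for c in comps((S>60)&(V>90)&(H<28),800): 
    R=rect(d,c,12)[1]
    if abs(R[0][1]-237)<30: print('rack?',R)
E
```

```text
time: 25.88
tool_pos: [439.6, 189.3, 63.5]
tcp_rot: [179.9, -0.0, 88.9]
ft_force: [-0.0, -0.3, 0.6]
finger_gap: 21.1
grip_force: 34.7
t [ 0.04 -0.17  5.05] rz 0.001 rows>= 0.8 at [439.6 189.3  63.5] psi -1.1 F [-0.  -0.3  0.6] gap 21.1 t 25.875 j [ 17.  -3. 114.  -0.  69.  18.]
bright ((428.9026794433594, 151.09518432617188), (3.4831461906433105, 13.275707244873047), 88.76019287109375) (277, 400, 33, 8)
bright ((448.4814758300781, 152.14064025878906), (13.673911094665527, 2.867233991622925), 3.3558459281921387) (324, 398, 34, 7)
bright ((439.0746765136719, 226.85430908203125), (142.60302734375, 44.09886932373047), 88.93135833740234) (240, 0, 145, 395)
```

View pics/w12.png

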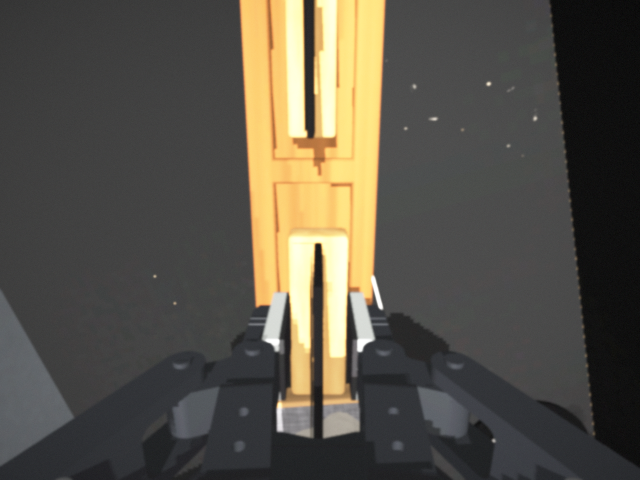

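The near slot's far edge is at rows 182 and columns 275–350, almost exactly as before the first placing, so the same small shift applies.

```bash
python3 -m handwheel '{"series": [[[0.15,-0.25,1,0,0,0,0],[0.15,-0.25,3,0,0,0,0],[0.15,-0.25,4.4,0,0,0,0],[0.15,-0.25,4.95,0,0,0,0],[0.15,-0.25,4.95,0,0,0,0]]]}'
python3 -m handwheel '{"series": [[[0,0,0,0,0,0,0.4],[0,0,0,0,0,0,0.5],[0,0,0,0,0,0,0.5],[0,0,-2,0,0,0,0.5],[0,0,-7,0,0,0,0.5],[-4,0,-12,0,0,0,0.5],[-8,0,-15,0,0,0,0.5],[-8,0,-15,0,0,0,0.5],[-8,0,-15,0,0,0,0.5]]]}'
python3 - <<'E'
from h import *
goto(440,0,140,0)
d=eyes.snapshot('wrist');im=d['img'];cv2.imwrite('pics/w13.png',im[...,::-1]);H,S,V=cv2.split(cv2.cvtColor(im,cv2.COLOR_RGB2HSV))
for a,b in((200,160),):
  for c in comps((V>170)&(S>40)&(S<150)&(H>8)&(H<28),100): print('foot',rect(d,c,19)[1],cv2.boundingRect(c))
for c in comps((S>60)&(V>90)&(H<28),3000): print('rack',rect(d,c,12)[1],cv2.boundingRect(c))
t=eyes.snapshot('top');im=t['img'];H,S,V=cv2.split(cv2.cvtColor(im,cv2.COLOR_RGB2HSV))
for n,m,z in(('timer',(S>150)&(V>90)&((H<8)|(H>172)),52),('bell',V>90,40)):
    for c in comps(m,300):
        e=cv2.minEnclosingCircle(rect(t,c,z)[0])
        if 28<e[1]<40: print(n,np.round(e[0],1),round(e[1],1))
E
```

```text
time: 26.6
tool_pos: [436.0, 190.9, 12.9]
tcp_rot: [-180.0, 0.0, 88.9]
ft_force: [0.1, -0.5, -0.0]
finger_gap: 20.8
grip_force: 34.7
time: 27.72
tool_pos: [434.3, 111.0, 162.4]
tcp_rot: [-180.0, -0.0, 88.9]
ft_force: [-0.0, -0.0, -0.0]
finger_gap: 42.3
grip_force: 0.0
t [-11.09   0.8    2.23] rz -0.02 rows>= 1.8 at [434.3 111.  162.4] psi -1.1 F [-0. -0. -0.] gap 42.3 t 27.725 j [  8. -14. 113.   0.  81.   9.]
foot ((544.7811279296875, -5.37889289855957), (12.569725036621094, 25.855680465698242), 12.960379600524902) (445, 340, 18, 26)
foot ((307.909423828125, 0.6637849807739258), (18.870983123779297, 26.832809448242188), 15.056375503540039) (158, 336, 26, 32)
foot ((604.242431640625, -6.231174468994141), (13.487781524658203, 55.40357208251953), 13.019810676574707) (514, 325, 23, 55)
foot ((294.38861083984375, 12.546730041503906), (54.297523498535156, 15.325976371765137), 48.870086669921875) (124, 312, 45, 46)
foot ((293.21697998046875, 45.71722412109375), (33.3103141784668, 14.272717475891113), 42.508914947509766) (122, 285, 35, 27)
foot ((455.125244140625, 23.350364685058594), (101.
[... 476 characters left out ...]
98.02651977539062), (20.87317657470703, 115.2152099609375), 0.7962232232093811) (332, 0, 33, 181)
foot ((231.86282348632812, 207.2571258544922), (59.35810852050781, 99.81883239746094), 14.918743133544922) (0, 0, 88, 162)
rack ((455.18255615234375, 18.811737060546875), (105.25105285644531, 185.62344360351562), 3.1738288402557373) (271, 213, 138, 208)
rack ((437.598876953125, 197.5953369140625), (119.76229095458984, 64.27841186523438), 88.82966613769531) (271, 0, 98, 184)
rack ((232.14564514160156, 211.5801544189453), (63.35688781738281, 99.83644104003906), 7.056120872497559) (0, 0, 88, 162)
timer [ 541.  -349.1] 30.5
timer [ 808.4 -143.5] 28.4
bell [ 542.9 -349.9] 33.4
bell [566.4  49.4] 35.8
```

Both bystanders are unmoved. I can't view more pictures, so I'll check card seating by colour profile, comparing the second card with the first.

```bash
python3 - <<'E'
from h import *
d=eyes.snapshot('wrist');im=d['img'];hsv=cv2.cvtColor(im,cv2.COLOR_RGB2HSV)
print(hsv[110,270:370:3].tolist())
S=hsv[...,1];V=hsv[...,2]
for th in(90,105,120,135):
    m=(V>150)&(S<th);m[:, :275]=0;m[:,366:]=0;m[190:]=0
    print(th,[(np.round(R[0],1),np.round(R[1],1),round(R[2],1)) for R in (rect(d,c,20)[1] for c in comps(m,60))])
t=eyes.snapshot('top');h2=cv2.cvtColor(t['img'],cv2.COLOR_RGB2HSV)
for th in(100,120,135):
    m=(h2[...,2]>150)&(h2[...,1]<th);o=np.zeros_like(m);o[285:332,100:220]=m[285:332,100:220]
    print('top',th,[(np.round(R[0],1),np.round(R[1],1),round(R[2],1)) for R in (rect(t,c,20)[1] for c in comps(o,20))])
E
```

```text
[[60, 5, 55], [30, 5, 56], [11, 126, 123], [15, 159, 237], [15, 162, 236], [16, 155, 244], [17, 151, 249], [17, 151, 249], [14, 166, 219], [18, 150, 249], [18, 148, 250], [17, 147, 247], [28, 68, 255], [29, 60, 255], [28, 73, 255], [27, 87, 255], [17, 142, 205], [16, 60, 47], [17, 146, 194], [24, 105, 253], [28, 68, 255], [29, 61, 255], [20, 127, 249], [17, 152, 248], [19, 145, 252], [19, 145, 252], [14, 166, 226], [17, 151, 249], [18, 150, 249], [18, 149, 250], [19, 145, 251], [18, 151, 249], [12, 146, 176], [30, 8, 65]]
90 [(array([443.2, 191.5]), array([65.8,  7.3]), 89.6), (array([430.1, 191.7]), array([65.8,  7.2]), 89.5)]
105 [(array([443.6, 191.7]), array([66.4,  7.9]), 89.7), (array([430.1, 192. ]), array([66.4,  7.6]), 88.8)]
120 [(array([443.2, 191.4]), array([67.1,  8.6]), 89.7), (array([430.2, 191.7]), array([67.1,  8.8]), 88.9)]
135 [(array([443.3, 191.7]), array([67.7,  9.2]), 89.1), (array([430.4, 192. ]), array([67.7,  9.7]), 88.9)]
top 100 [(array([438.2, 165.5]), array([85.6, 18.5]), 6.0), (array([438.2, 260.3]), array([170.3,  83.5]), 90.0)]
top 120 [(array([438.2, 165.5]), array([85.6, 18.5]), 6.0), (array([438.2, 260.3]), array([170.3,  83.5]), 90.0)]
top 135 [(array([438.2, 165.5]), array([85.6, 18.5]), 6.0), (array([438.2, 260.3]), array([170.3,  83.5]), 90.0)]
```

```bash
python3 -c "
from bench import r
print(r.hand_in())"
```

```text
the job is handed in; nothing more can be done
None
```

I handed the job in at about 28 s on the robot's clock. By my last camera checks both cutters are flat in their bays and a card stands upright in each rack slot. The egg timer and bell have not moved. The judge returned no verdict.

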